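# Unlock the sample turntable and hold its index plunger back

### The arm

A 6-joint arm with a two-finger parallel gripper is mounted at the origin on the work surface. World frame = base frame: x ahead of the robot, y to its left, z up, the work surface at z = 0. Lengths are in m, angles in rad, forces in N, time in s.
With the tool pointing down it reaches from about 0.375 to 0.975 m from the base axis. Payload 3.8 kg.
Tool frame: the origin (TCP) lies midway between the tips of the shut fingers; the grasp point (between the pads) lies 19 mm behind it; z points along the fingers, y is the line along which they close (so a half turn about z gives the same grasp; the last joint's range is limited). The gripper opens to 85 mm and grips with 20 to 120 N. Pads are 22 mm wide; open, the fingers measure 114 mm over their backs; the gripper's body (76 mm by 85 mm) begins 54 mm behind the grasp point. The pads swing forward as they close: fully open they stand 13 mm farther back than shut.
Start: joints at [-1.364, 0.264, 1.604, -0, 1.274, -0.037], TCP at [0.163, -0.655, 0.231] pointing down, gripper open.
Joint ranges: [-2.63, 2.63], [-0.94, 2.18], [0.31, 2.57], [-1.31, 4.45], [0, 2.66], [-2.55, 2.55]. Speed limits (rad/s): [2.57, 2.57, 3.14, 3.14, 3.14, 3.14].

### API

Orientations are given as a rotation vector (axis times angle).
In Python, from workcell import status, read_camera, workorder, masks_of gives the robot as it stands.
- The arm moves only by the tool drive_tool, never from a script. Its argument "rows" is a list of rows, each a list of 7 numbers: the turn, a rotation vector about the tool's x, y, z in degrees, then the shift along the tool's x, y, z in m, then the opening, from 0 (shut) to 1 (fully open). In form: [[ax, ay, az, tx, ty, tz, claw], ...]. A call has 1 to 8 rows; each row shifts and turns the commanded pose from where the row before left it, along the tool's axes as they then stand; what a row does not reach is not made up. A row lasts 1/12 s, in which the tool goes at most 41.7 mm and 7.16 degrees, less where a joint would pass 70% of its speed; a pose out of reach is approached as far as the arm can. A call is refused whole if a number of a shift passes 0.0417 or a number of a turn 7.16, either way. A call with a gripper value outside its range is refused whole. The fingers move at their own pace and stop on an object; "force" is the grip in N (left out, the last holds). Time passes only in rows, so rows that do not move let the fingers close. It gives the time, the measured TCP pose, the force, the opening and the grip force at its end, in the units of the state.
- status.read_state(): the state, without advancing time (a new reading comes with each control period).
- read_camera(name): name is "scene" or "side" or "wrist"; returns a dict with "color" (420x560x3 uint8, red, green, blue), "intrinsics" (3x3 intrinsics, pixels), "world_from_camera" (4x4, takes a point from camera to world coordinates); the wrist camera has in their place "mount" (4x4, takes a point from camera to tool coordinates, whose origin is the TCP and whose axes are the flange's). Camera axes: x right, y up, looking along -z (the intrinsics and any distortion apply to the point x, -y, -z); pixel columns grow to the right and rows downward; lengths in m; the calibration is good to about 2 mm. A picture is of the moment at which its call begins: read the wrist's pose just before it. There is no depth.
- workorder.finish_job(): hands the job in; it is judged then, once.
Trained networks look in a picture, given as the dict that the camera call returned (one of the last four; its "shot" number tells which), for a name from the list of things; names that differ only in an ending like _2 or _b are one class to them, and where a whole thing is asked for, a point or a joint stands for the part that bears it (a point fixed in the world has none). Each returns a list of dicts, best first, with "score" (0 to 1); they miss things now and then, are a little off and sometimes report something else, mostly with a low value. They report only what shows in the picture. A call takes as long as a camera call.
- masks_of(picture, name): "mask" (420x560 bool, what is visible of it) and "bbox" ([left, top, right, bottom] in pixels, round what is visible of it).
The state is a dict: "time": time; "q": joint angles; "joint_vel": joint speeds; "joint_torque": joint torques, N m; "tool_pos": TCP position; "tcp_rot": TCP orientation; "wrist_force": force on the tool from outside, world axes, zero at the start; "torque": the same for the moment, N m; "width": opening from 0.0 (shut) to 1.0 (fully open); "grip_force": force on a finger pad.
Only numpy, scipy, OpenCV 4.12 (cv2) and the standard library are available. Lean on these libraries where they do the work, as an engineer would, in place of code of your own. Each camera call takes 0.05 s, during which the arm holds its last target. There are 200 camera calls.

### The job

Three small indexing turntables stand on the bench, each locked by a sprung plunger with a black pull knob; find the one that carries the tall capped vial (the other two carry short open cups). Grip that turntable's knob, pull it straight up as far as it goes so that its pin is well clear of its hole, and finish while still holding it fully up in the gripper, so that a colleague can turn the plate; do not let go. Leave the other two plungers seated, the vial and cups standing in their rings, and everything else on the bench where it is.

Things in the scene. Friction and masses are not known exactly. Their poses are not given: they have to be found in the camera images.
- standA: Fixed, locked turntable, one of three alike: round grey foot 132 mm across, aluminium plate 124 mm across, top at 30 mm. Origin under its centre on the bench, z up. At x +45 mm: vertical plunger in a 28 mm wide steel bracket (x +34 to +88, top 48 mm high), collar 18 mm across up to 69 mm high below the knob. At x -36 mm: raised ring (45 mm across, 14 mm high) holding one vial or cup.
- seatA (a point): Centre of the floor of the holding ring of standA, 30 mm above the bench: where its vial or cup stands.
- knobA (a point): Black ribbed cylindrical pull knob of the plunger of standA: 26 mm across, 28 mm tall, origin at its centre, which is 86 mm above the bench while seated (underside 72, top 100 mm). It can be gripped from above in any yaw; it only moves straight up.
- plungerA (a joint): How far the plunger of standA is pulled up, in m: 0 seated (the start), 0.016 fully back against its stop. Its 8 mm pin reaches 8 mm into the plate's hole. A spring pushes it down, about 5 N seated and 11 N fully back; let go, it snaps home.
- standB: Fixed, locked turntable, one of three alike: round grey foot 132 mm across, aluminium plate 124 mm across, top at 30 mm. Origin under its centre on the bench, z up. At x +45 mm: vertical plunger in a 28 mm wide steel bracket (x +34 to +88, top 48 mm high), collar 18 mm across up to 69 mm high below the knob. At x -36 mm: raised ring (45 mm across, 14 mm high) holding one vial or cup.
- seatB (a point): Centre of the floor of the holding ring of standB, 30 mm above the bench: where its vial or cup stands.
- knobB (a point): Black ribbed cylindrical pull knob of the plunger of standB: 26 mm across, 28 mm tall, origin at its centre, which is 86 mm above the bench while seated (underside 72, top 100 mm). It can be gripped from above in any yaw; it only moves straight up.
- plungerB (a joint): How far the plunger of standB is pulled up, in m: 0 seated (the start), 0.016 fully back against its stop. Its 8 mm pin reaches 8 mm into the plate's hole. A spring pushes it down, about 5 N seated and 11 N fully back; let go, it snaps home.
- standC: Fixed, locked turntable, one of three alike: round grey foot 132 mm across, aluminium plate 124 mm across, top at 30 mm. Origin under its centre on the bench, z up. At x +45 mm: vertical plunger in a 28 mm wide steel bracket (x +34 to +88, top 48 mm high), collar 18 mm across up to 69 mm high below the knob. At x -36 mm: raised ring (45 mm across, 14 mm high) holding one vial or cup.
- seatC (a point): Centre of the floor of the holding ring of standC, 30 mm above the bench: where its vial or cup stands.
- knobC (a point): Black ribbed cylindrical pull knob of the plunger of standC: 26 mm across, 28 mm tall, origin at its centre, which is 86 mm above the bench while seated (underside 72, top 100 mm). It can be gripped from above in any yaw; it only moves straight up.
- plungerC (a joint): How far the plunger of standC is pulled up, in m: 0 seated (the start), 0.016 fully back against its stop. Its 8 mm pin reaches 8 mm into the plate's hole. A spring pushes it down, about 5 N seated and 11 N fully back; let go, it snaps home.
- vial: The tall sample vial with screw cap, white, 36 mm across, 70 mm tall; it stands in the holding ring of one of the three turntables (which one varies). Origin: centre of its underside, z up.
- cup1: Short open cup, white, 36 mm across, 30 mm tall, in the holding ring of another turntable. Origin: centre of its underside, z up.
- cup2: Short open cup, white, 36 mm across, 30 mm tall, in the holding ring of another turntable. Origin: centre of its underside, z up.
- bottle: Bystander, loose: white capped bottle, 60 mm across, 105 mm tall. Origin: centre of its underside.
- beaker: Bystander, loose: open glass beaker, 76 mm across, 75 mm tall. Origin: centre of its underside.
- jar: Bystander, loose: squat glass jar with a flat lid, 86 mm across, 55 mm tall. Origin: centre of its underside.
- carton: Bystander, loose: small paper carton 75 x 50 x 30 mm. Origin: centre of its underside.
- cuvette: Bystander, loose: clear square cuvette 20 x 20 x 45 mm. Origin: centre of its underside.
- spatula: Bystander, loose: spatula lying flat, 170 mm long.
- dropper: Bystander, loose: small white dropper bottle, 32 mm across, 60 mm tall. Origin: centre of its underside.

How it is judged:
By the outcome, as a careful person would: the job done as asked, in the order asked, and still so for the second after the job is handed in, while the arm keeps its last pose, push and grip.
It also fails if it takes over 35 s, if anything falls off the work surface, if the arm or the gripper's body presses on something with over 40 N, if the wrist force passes 120 N, or if a joint passes its speed limit or range.

## Working session

There is one attempt and no reset: what is moved stays moved. The work goes in short steps, Python scripts to look and compute and a tool call to move; the robot and the scene stay as the last step left them, time stands still between calls to the robot, and variables do not carry over. Pictures are saved under pics/ and viewed, at most 10 in all, crops included, and the job is handed in when it is done.

Besides the shell and the picture viewer there is one more tool, called after "Emit:" as name(argument=value, ...) on one line, values as JSON. drive_tool: Moves the arm, as the interface text tells. Its arguments: {"type":"object","properties":{"rows":{"type":"array"},"force":{"type":"number"}},"required":["rows"]}

```bash
mkdir -p pics; python3 - <<'E'
from workcell import status, read_camera, workorder, masks_of
import cv2
for n in("scene","side"):
    p=read_camera(n); cv2.imwrite(f"pics/{n}.png",p["color"][:,:,::-1])
    for k in("vial","knobA","cup1"):
        print(n,k,[(round(d["score"],2),[int(v) for v in d["bbox"]]) for d in masks_of(p,k)][:5])
s=status.read_state();print(s)
E
```

```text
scene vial [(0.55, [396, 226, 412, 251]), (0.38, [209, 212, 222, 231])]
scene knobA [(0.64, [351, 281, 379, 321])]
scene cup1 [(0.67, [254, 203, 267, 221]), (0.49, [236, 209, 285, 261]), (0.42, [211, 134, 217, 150]), (0.2, [398, 250, 407, 269])]
side vial [(0.61, [198, 120, 207, 148]), (0.48, [317, 304, 357, 351])]
side knobA [(0.7, [226, 111, 238, 126])]
side cup1 [(0.78, [203, 366, 225, 395])]
{'time': 0.4, 'q': array([-1.36390579e+00,  2.64022686e-01,  1.60421718e+00,  1.41373528e-05,
        1.27370773e+00, -3.69201326e-02]), 'joint_vel': array([ 0.00045359, -0.00118061, -0.00303269,  0.00050349,  0.00043661,
       -0.00264383]), 'joint_torque': array([-3.95601028e-04, -5.14247203e+01, -3.67014849e+01, -1.47189453e-04,
        4.91658866e-03,  1.27597783e-06]), 'tool_pos': array([ 0.16291109, -0.6549201 ,  0.2310795 ]), 'tcp_rot': array([-3.11792670e+00, -3.81979448e-01,  2.61668429e-05]), 'wrist_force': array([-0.61175815,  0.04795283, -0.29067742]), 'torque': array([-0.02949433, -0.04230324,  0.0449023 ]), 'grip_force': 0.0, 'width': 0.9943374021941901}
```

View pics/scene.png

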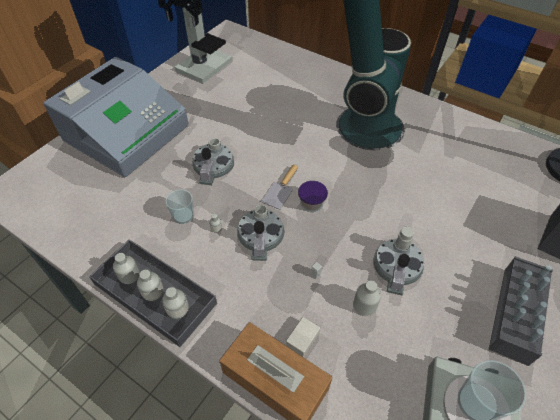

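View pics/side.png

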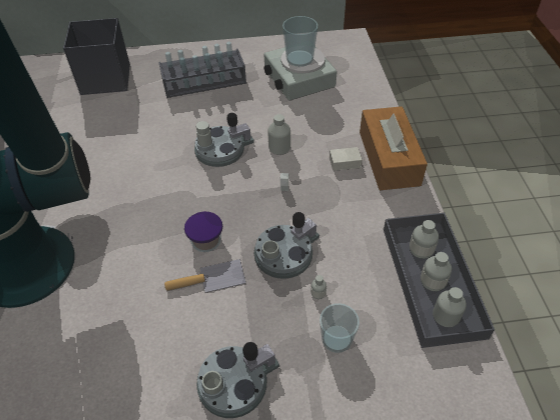

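The vial is on the right-hand turntable: scene vial at (404,238) with its knob at (403,261), side vial at (204,135) with its knob at (232,119). The bottle stands close by, at scene (368,298). Next I triangulate these points.

```bash
cat > h.py <<'E'
import numpy as np, cv2
def P(p):
    F=np.diag([1,-1,-1.]); T=np.linalg.inv(p["world_from_camera"])
    return p["intrinsics"]@F@T[:3]
def tri(a,b,ua,ub):
    X=cv2.triangulatePoints(P(a),P(b),np.array(ua,float),np.array(ub,float)).ravel();X=X[:3]/X[3]
    r=[]
    for p,u in((a,ua),(b,ub)):
        v=P(p)@np.r_[X,1]; r.append(np.round(v[:2]/v[2]-u,1))
    return X,r
E
python3 - <<'E'
from workcell import *
from workcell import read_camera
from h import *
a=read_camera("scene");b=read_camera("side")
print([k for k in a])
def blob(p,c,r=12,th=60):
    x,y=c;g=p["color"][y-r:y+r,x-r:x+r].max(2)
    n,l,s,ce=cv2.connectedComponentsWithStats((g<th).astype(np.uint8))
    print([(s[i].tolist(),ce[i]+[x-r,y-r]) for i in range(1,n) if s[i,4]>15])
    j=1+np.argmax(s[1:,4]);q=s[j];return np.array([x-r+q[0]+q[2]/2-.5,y-r+q[1]+q[3]/2-.5])
ka,kb=blob(a,(403,261)),blob(b,(232,119))
print("knob",ka,kb,tri(a,b,ka,kb))
print("vial",tri(a,b,(404,238.5),(203,134)))
print("bottle",tri(a,b,(368,298),(279,135)))
print("cuvette",tri(a,b,(317,270),(284,182)))
for n,p,c in(("s",a,(395,265)),("d",b,(235,135))):
    x,y=c;cv2.imwrite(f"pics/c{n}.png",cv2.resize(p["color"][y-50:y+50,x-60:x+60,::-1],None,fx=4,fy=4))
i=np.hstack([cv2.imread("pics/cs.png"),cv2.imread("pics/cd.png")]);cv2.imwrite("pics/crop.png",cv2.resize(i,(800,333)))
E
```

```text
['color', 'intrinsics', 'world_from_camera', 'shot']
[([7, 5, 12, 13, 124], array([403.29032258, 260.22580645]))]
[([7, 6, 10, 14, 110], array([231.83636364, 119.47272727]))]
knob [403.5 260. ] [231.5 119.5] (array([0.49077272, 0.33017736, 0.08399503]), [array([-0.8,  0.6]), array([-0.5, -0.4])])
vial (array([0.41538512, 0.30241489, 0.06729982]), [array([-0.2,  0.2]), array([-0.1, -0.1])])
bottle (array([0.61019182, 0.30137567, 0.04089748]), [array([-0.8,  0.6]), array([-0.6, -0.3])])
cuvette (array([0.60278836, 0.15162998, 0.02024826]), [array([-1.1,  0.7]), array([-0.8, -0.4])])
```

View pics/crop.png

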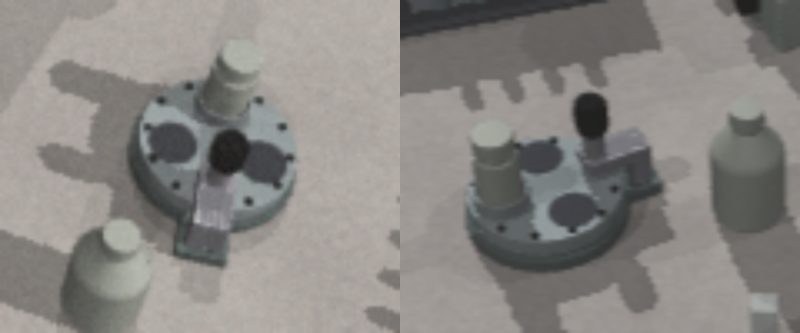

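The knob is at (0.491, 0.330, 0.084). It is 81 mm from the vial, as it should be, and the stand's yaw is about 20°. I'll travel in an arc at height and turn -6° so the fingers close across the bracket.

Emit:
drive_tool(rows=[[0,0,-6,0,0,0,1],[0,0,0,0.031,-0.016,0,1],[0,0,0,0.031,-0.016,0,1],[0,0,0,0.031,-0.016,0,1],[0,0,0,0.031,-0.016,0,1],[0,0,0,0.031,-0.016,0,1],[0,0,0,0.031,-0.016,0,1],[0,0,0,0.031,-0.016,0,1]])

```text
time: 1.17
tool_pos: [0.3296, -0.4744, 0.2316]
tcp_rot: [3.094, 0.544, 0.0]
wrist_force: [0.0, -1.1, -0.1]
width: 1.001
grip_force: 0.0
```

Emit:
drive_tool(rows=[[0,0,0,0.031,-0.016,0,1],[0,0,0,0.031,-0.016,0,1],[0,0,0,0.031,-0.016,0,1],[0,0,0,0.031,-0.016,0,1],[0,0,0,0.031,-0.016,0,1],[0,0,0,0.021,-0.03,0,1],[0,0,0,0.021,-0.03,0,1],[0,0,0,0.021,-0.03,0,1]])

```text
time: 1.83
tool_pos: [0.476, -0.2398, 0.2314]
tcp_rot: [3.094, 0.544, 0.001]
wrist_force: [-0.3, 0.5, -0.6]
width: 1.0
grip_force: 0.0
```

Emit:
drive_tool(rows=[[0,0,0,0.021,-0.03,0,1],[0,0,0,0.021,-0.03,0,1],[0,0,0,0.021,-0.03,0,1],[0,0,0,0.021,-0.03,0,1],[0,0,0,0.021,-0.03,0,1],[0,0,0,0.021,-0.03,0,1],[0,0,0,0.021,-0.03,0,1],[0,0,0,0.006,-0.033,0,1]])

```text
time: 2.5
tool_pos: [0.5382, 0.0413, 0.2318]
tcp_rot: [3.094, 0.545, 0.004]
wrist_force: [1.0, 0.3, -0.6]
width: 0.996
grip_force: 0.0
```

Emit:
drive_tool(rows=[[0,0,0,0.006,-0.033,0,1],[0,0,0,0.006,-0.033,0,1],[0,0,0,0.006,-0.033,0,1],[0,0,0,0.006,-0.033,0,1],[0,0,0,0.006,-0.033,0,1],[0,0,0,0.006,-0.033,0,1],[0,0,0,0,0,0,1],[0,0,0,0,0,0,1]])

```text
time: 3.17
tool_pos: [0.5021, 0.2391, 0.2314]
tcp_rot: [3.093, 0.55, 0.0]
wrist_force: [-0.5, 0.2, -0.3]
width: 0.994
grip_force: 0.0
```

Emit:
drive_tool(rows=[[0,0,0,0.007,-0.03,0,1],[0,0,0,0.007,-0.03,0,1],[0,0,0,0.007,-0.03,0,1],[0,0,0,0,0,0,1],[0,0,0,0,0,0,1]])

```text
time: 3.58
tool_pos: [0.4918, 0.3292, 0.2312]
tcp_rot: [3.093, 0.546, -0.0]
wrist_force: [-0.4, -0.5, -0.2]
width: 1.002
grip_force: 0.0
```

```bash
cat > w.py <<'E'
from workcell import status, read_camera, masks_of
from h import *
from scipy.spatial.transform import Rotation as R
import sys
s=status.read_state();p=read_camera("wrist")
T=np.eye(4);T[:3,:3]=R.from_rotvec(s["tcp_rot"]).as_matrix();T[:3,3]=s["tool_pos"]
p["world_from_camera"]=T@p["mount"]
v=P(p)@[.491,.330,.086,1];print("pred px",v[:2]/v[2],s["tool_pos"])
for k in("knobA","vial","bottle"):
    for d in masks_of(p,k)[:3]:
        b=d["bbox"];z={"knobA":.1,"vial":.1,"bottle":.105}[k]
        u=np.array([(b[0]+b[2])/2,(b[1]+b[3])/2,1]); M=P(p)
        out=[]
        for zz in(.086,z):
            H=M[:,[0,1,3]].copy();H[:,2]+=M[:,2]*zz
            w=np.linalg.solve(H,u);out.append(np.round(w[:2]/w[2],4))
        print(k,round(d["score"],2),np.round(b),"z86/top:",out)
cv2.imwrite(f"pics/{sys.argv[1]}.png",p["color"][:,:,::-1])
E
python3 w.py w1
```

```text
pred px [274.12201263 191.85365646] [0.49175178 0.32918715 0.23118466]
knobA 0.67 [258. 173. 290. 209.] z86/top: [array([0.4915, 0.3304]), array([0.4953, 0.3317])]
vial 0.63 [535. 178. 560. 260.] z86/top: [array([0.555 , 0.0774]), array([0.5556, 0.091 ])]
vial 0.62 [258. 234. 290. 291.] z86/top: [array([0.4221, 0.3048]), array([0.4293, 0.3074])]
bottle 0.87 [312.  39. 387. 108.] z86/top: [array([0.607 , 0.3062]), array([0.6045, 0.3095])]
```

View pics/w1.png

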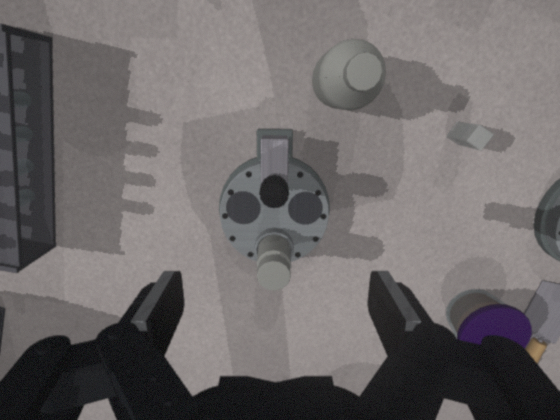

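The wrist view shows the knob at pixel (274,191), exactly where predicted for (0.491, 0.330). The vial is below it at (275,262), and the fingers straddle the bracket with the bottle clear of them. Descending.

Emit:
drive_tool(rows=[[0,0,0,0,-0.001,0.03,1],[0,0,0,0,0,0.03,1],[0,0,0,0,0,0.03,1],[0,0,0,0,0,0.03,1],[0,0,0,0,0,0.025,1],[0,0,0,0,0,0.02,1],[0,0,0,0,0,0,1],[0,0,0,0,0,0,1]])

```text
time: 4.45
tool_pos: [0.4904, 0.3286, 0.0652]
tcp_rot: [3.093, 0.542, -0.005]
wrist_force: [-0.1, 0.3, -0.2]
width: 0.998
grip_force: 0.0
```

Emit:
drive_tool(rows=[[0,0,0,0,0,0,0],[0,0,0,0,0,0,0],[0,0,0,0,0,0,0],[0,0,0,0,0,0,0],[0,0,0,0,0,0,0],[0,0,0,0,0,0,0],[0,0,0,0,0,0,0],[0,0,0,0,0,0,0]], force=60)

```text
time: 5.12
tool_pos: [0.4918, 0.3308, 0.0677]
tcp_rot: [-3.093, -0.545, -0.003]
wrist_force: [-1.8, -0.1, 5.2]
width: 0.286
grip_force: 58.7
```

Emit:
drive_tool(rows=[[0,0,0,0,0,-0.003,0],[0,0,0,0,0,-0.003,0],[0,0,0,0,0,-0.003,0],[0,0,0,0,0,-0.003,0],[0,0,0,0,0,0,0],[0,0,0,0,0,0,0]], force=70)

```text
time: 5.62
tool_pos: [0.4918, 0.3307, 0.0775]
tcp_rot: [-3.093, -0.545, -0.002]
wrist_force: [4.7, 3.5, -8.4]
width: 0.286
grip_force: 69.0
```

Emit:
drive_tool(rows=[[0,0,0,0,0,-0.002,0],[0,0,0,0,0,-0.002,0],[0,0,0,0,0,0,0],[0,0,0,0,0,0,0]])

```text
time: 5.95
tool_pos: [0.4917, 0.3307, 0.0812]
tcp_rot: [-3.093, -0.545, -0.002]
wrist_force: [6.4, 4.3, -10.3]
width: 0.28
grip_force: 69.1
```

Emit:
drive_tool(rows=[[0,0,0,0,0,-0.001,0],[0,0,0,0,0,-0.001,0],[0,0,0,0,0,0,0],[0,0,0,0,0,0,0]])

```text
time: 6.28
tool_pos: [0.4918, 0.3307, 0.083]
tcp_rot: [-3.093, -0.545, -0.002]
wrist_force: [4.8, 4.0, -11.2]
width: 0.284
grip_force: 69.1
```

Emit:
drive_tool(rows=[[0,0,0,0,0,-0.001,0],[0,0,0,0,0,0,0],[0,0,0,0,0,0,0]])

```text
time: 6.53
tool_pos: [0.4917, 0.3307, 0.0838]
tcp_rot: [-3.093, -0.545, -0.002]
wrist_force: [6.2, 4.2, -10.9]
width: 0.282
grip_force: 69.6
```

Emit:
drive_tool(rows=[[0,0,0,0,0,-0.001,0],[0,0,0,0,0,0,0],[0,0,0,0,0,0,0]])

```text
time: 6.78
tool_pos: [0.4917, 0.3307, 0.084]
tcp_rot: [-3.093, -0.545, -0.002]
wrist_force: [9.0, 6.3, -16.5]
width: 0.279
grip_force: 70.1
```

The force jumped from 11 to 16.5 N while the tool barely moved, after 16 mm of travel, so the plunger is against its stop. I'll check it in a picture.

```bash
python3 - <<'E'
from workcell import status, read_camera
import cv2
p=read_camera("side");cv2.imwrite("pics/end.png",cv2.resize(p["color"][60:210,130:330,::-1],None,fx=3,fy=3))
s=status.read_state();print(s["time"],s["tool_pos"],s["wrist_force"],s["grip_force"],s["width"])
E
```

```text
6.8333 [0.49174529 0.33071234 0.08394236] [  8.24233623   6.16413385 -15.669713  ] 70.06668873131275 0.276451723292491
```

View pics/end.png

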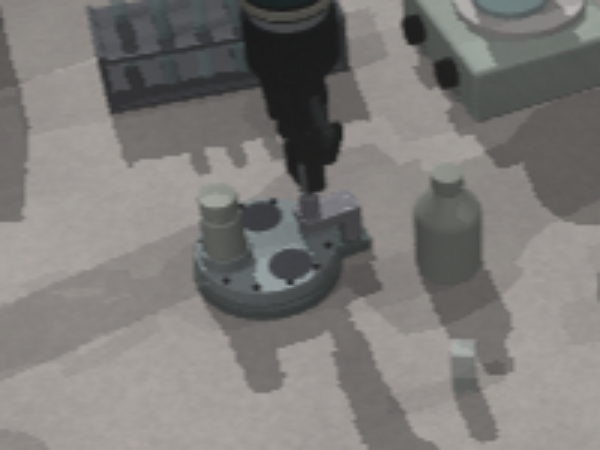

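The picture shows the gripper holding the raised knob above the collar at (310,195), with the vial upright at (220,225) and the bottle and cuvette undisturbed.

```bash
python3 -c "
from workcell import workorder
print(workorder.finish_job())"
```

```text
the job is handed in; nothing more can be done
None
```

I pulled the vial turntable's plunger up 16 mm to its stop, and the job is handed in with the gripper still holding the knob at about 70 N; the vial is standing and I touched nothing else.

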